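# Shim the rocking coffee machine

## Task

The small coffee machine on the breakfast buffet rocks, because its short foot, the one under the round blue pad, hangs in the air. With your fingertips push the yellow wedge, thin end first, under that foot until it is snug and the machine stands firm and level, then press down firmly on the blue pad to check that it no longer rocks, and come away leaving the wedge jammed in place. Only push and press: do not lift anything, do not shove the machine about, and leave the cup and the jar alone.

Things in the scene. Friction and masses are not known exactly. Their poses are not given: they have to be found in the camera images.
- machine: Loose coffee machine, white and black, 2 to 3 kg, on rubber feet. Origin on the counter (z=0) under its middle; x points from the drip tray (front) to the tall housing (back), y to the left seen along x, z up. Black base: x -170 to 150 mm, y -95 to 95, from 26 to 48 mm above the counter. Stands level on three feet at (-150,75), (130,75), (130,-75) mm; 2 to 3 N down on the pad tips it
- housing (a point): Centre of the top of the machine's tall white housing, 270 mm above the counter (clear hopper on it to 328 mm). The housing spans x 0 to 150 mm, y -80 to 80 mm of the machine; its brewing head overhangs the tray to x = -72 mm at heights of 190 to 270 mm. Same axes as the machine
- pad (a point): Centre of the top of the round blue pad (34 mm across, 3 mm high, rigid, no travel) on the corner of the black base, right above the short foot, 51 mm above the counter; same axes as the machine
- short_foot (a point): Lowest point of the round-bottomed short foot (radius 12 mm), at (-150,-75) mm of the machine, under the blue pad, 20 mm in from the front and side edges of the base. It hangs 10 mm above the counter at the start. More than about 10 N of upward load jacks the machine out of level. Same axes as the machine
- wedge: Loose yellow plastic wedge, 140 mm long (x), 60 wide (y), 60 to 130 g, flat on the counter before the short foot, thin end roughly towards it. Origin: centre of its underside; x points from thick to thin end. Top rises evenly from 3 mm at x=70 mm to 22 mm at x=-60. It goes in along the machine's +x and meets the foot when that is over about x=22 mm of the wedge
- wedge_back (a point): Middle of the wedge's back face, 14 mm above the counter, at x = -70 mm of the wedge: flat, upright, 60 mm wide, 28 mm high (a block 14 mm thick), made to be pushed; snug, it is about 92 mm from the short foot. Sliding free takes under 1.5 N; as it jams the push rises to 4 to 8 N within a few mm, and friction then keeps it. Same axes as the wedge
- cup: Loose white mug, 76 mm across, 62 mm high, origin at the centre of its underside; to be left alone
- jar: Loose amber glass jar with a steel lid, 72 mm across, 115 mm high, origin at the centre of its underside; to be left alone
Things that resemble listed ones, but are neither listed nor needed, are in the scene too. Several things look just like the wedge: the one meant starts farthest to the robot's left.

How it is judged:
By the outcome, as a careful person would: the job done as asked, in the order asked, and still so for the second after the job is handed in, with the robot touching nothing.
It also fails if it takes over 56 s, if anything falls off the work surface, if the arm or the gripper's body presses on something with over 40 N, if the wrist force passes 120 N, or if a joint passes its speed limit or range.

## Robot

A 7-joint arm with a two-finger parallel gripper is mounted at the origin on the work surface. World frame = base frame: x ahead of the robot, y to its left, z up, the work surface at z = 0. Lengths are in m, angles in rad, forces in N, time in s.
With the tool pointing down it reaches from about 0.425 to 0.925 m from the base axis. Payload 6.8 kg.
Tool frame: the origin (TCP) lies at the very end of the fingers, on their centre line; the grasp point (between the pads) lies 19 mm behind it; z points along the fingers, y is the line along which they close (so a half turn about z gives the same grasp; the last joint's range is limited). The gripper opens to 85 mm and grips with 20 to 120 N. Pads are 22 mm wide; open, the fingers measure 114 mm over their backs; the gripper's body (76 mm by 85 mm) begins 54 mm behind the grasp point. The pads swing forward as they close: fully open they stand 13 mm farther back than shut.
Start: joints at [1.139, 0.477, 0.022, 1.555, -0.011, 1.109, -0.083], TCP at [0.215, -0.64, 0.199] pointing down, gripper open.
Joint ranges: [-2.96, 2.96], [-0.34, 2.1], [-1.41, 1.46], [0.24, 2.44], [-1.37, 4.51], [0.17, 1.92], [-2.96, 2.96]. Speed limits (rad/s): [2.39, 2.39, 3.14, 3.14, 3.14, 3.14, 3.14].

## Interface

Orientations are given as a rotation vector (axis times angle).
In Python, from bench import r gives the robot as it stands.
- The arm moves only by the tool play_rows, never from a script. Its argument "targets" is text: rows parted by semicolons, each of 5 numbers parted by spaces: the closure, from -1 (fully open) to 1 (shut), then the shift along the tool's x, y, z in m, then the turn about the tool's z in rad. In form: gripper dx dy dz spin; .... A call has 1 to 8 rows; each row is the pose to reach, as a shift and turn from the pose commanded when the call began, along the tool's axes at that moment; what a row does not reach only later rows make up. A row lasts 1/12 s, in which the tool goes at most 41.7 mm and 7.16 degrees, less where a joint would pass 70% of its speed; a pose out of reach is approached as far as the arm can. A call with a gripper value outside its range is refused whole. The fingers move at their own pace and stop on an object; "squeeze" is the grip in N (left out, the last holds). Time passes only in rows, so rows that repeat a pose let the fingers close. It gives the time, the measured TCP pose, the force, the opening and the grip force at its end, in the units of the state.
- r.get_obs(): the state, without advancing time (a new reading comes with each control period).
- r.grab_frame(name): name is "scene" or "top" or "wrist"; returns the picture (480x640x3 uint8, red, green, blue); there is no depth.
- r.camera_info(name): a dict with "fov_y" (degrees; the focal length in pixels is half the picture's height over the tangent of half this angle, whatever the lens; pixels are square), "cx", "cy" (the principal point, pixels), "k1" (the pictures are not rectified: a ray, as slopes to the right and down, at radius r is drawn at 1 + k1 r^2 times it, then the intrinsics apply), "position" and "rotation" of the camera in the world. Camera axes: x right, y down, z forward; pixel columns grow to the right and rows downward; lengths in m; the calibration is good to about 2 mm. A picture is of the moment at which its call begins: read the wrist's pose just before it. camera_info takes no time and is no camera call; for the wrist camera it gives the pose at the moment of the call.
- r.hand_in(): hands the job in; it is judged then, once.
The state is a dict: "clock": time; "joints": joint angles; "qvel": joint speeds; "tau": joint torques, N m; "tcp_pos": TCP position; "orientation": TCP orientation; "contact_force": force on the tool from outside, world axes, zero at the start; "moment": the same for the moment, N m; "grip_width": finger opening in m; "gripper_force": force on a finger pad.
Only numpy, scipy, OpenCV 4.12 (cv2) and the standard library are available. Lean on these libraries where they do the work, as an engineer would, in place of code of your own. Each camera call takes 0.05 s, during which the arm holds its last target. There are 200 camera calls.

## Working session

There is one attempt and no reset: what is moved stays moved. The work goes in short steps, Python scripts to look and compute and a tool call to move; the robot and the scene stay as the last step left them, time stands still between calls to the robot, and variables do not carry over. Pictures are saved under pics/ and viewed, at most 10 in all, crops included, and the job is handed in when it is done.

Besides the shell and the picture viewer there is one more tool, called after ">>>" as name(argument=value, ...), one argument or row to a line, values as JSON. play_rows: Moves the arm, as the interface text tells. Its arguments: {"type":"object","properties":{"targets":{"type":"string"},"squeeze":{"type":"number"}},"required":["targets"]}

```bash
mkdir -p pics; cat > h.py <<'E'
import numpy as np, cv2
from scipy.spatial.transform import Rotation as R
from bench import r
def K(ci):
    f=240/np.tan(np.radians(ci["fov_y"])/2); return f,ci["cx"],ci["cy"],ci["k1"]
def rays(ci,uv):
    f,cx,cy,k=K(ci); d=(np.atleast_2d(uv).astype(float)-[cx,cy])/f; s=d.copy()
    for _ in range(20): s=d/(1+k*(s**2).sum(1,keepdims=True))
    return np.c_[s,np.ones(len(s))]@np.array(ci["rotation"]).reshape(3,3).T
def onz(ci,uv,z):
    d=rays(ci,uv); p=np.array(ci["position"]); return p+d*((z-p[2])/d[:,2:])
def proj(ci,P):
    f,cx,cy,k=K(ci); c=(np.atleast_2d(P)-ci["position"])@np.array(ci["rotation"]).reshape(3,3)
    s=c[:,:2]/c[:,2:]; return s*(1+k*(s**2).sum(1,keepdims=True))*f+[cx,cy]
E
python3 - <<'E'
from h import *
o=r.get_obs(); print({k:np.round(v,3) for k,v in o.items()})
for n in("scene","top"):
    ci=r.camera_info(n); print(n,ci); im=r.grab_frame(n); np.save(f'pics/{n}0.npy',im)
    cv2.imwrite(f'pics/{n}0.png',im[...,::-1])
E
```

```text
{'clock': np.float64(0.0), 'joints': array([ 1.139,  0.478,  0.022,  1.556, -0.011,  1.109, -0.083]), 'qvel': array([-0.001,  0.   , -0.001,  0.001,  0.001,  0.   , -0.001]), 'tau': array([-1.0000e-03, -5.9646e+01,  1.6070e+00, -2.8120e+01,  1.2000e-02,
        9.0000e-03, -0.0000e+00]), 'tcp_pos': array([ 0.215, -0.639,  0.198]), 'orientation': array([-3.099e+00, -5.060e-01,  1.000e-03]), 'contact_force': array([ 1.034, -0.272,  0.709]), 'moment': array([ 0.021, -0.061,  0.023]), 'gripper_force': np.float64(0.0), 'grip_width': np.float64(0.085)}
scene {'fov_y': 45.56393423425415, 'cx': 322.4081962963013, 'cy': 234.9960806203994, 'k1': 0.03944959660122229, 'position': array([ 1.30223355, -0.39083495,  0.74254769]), 'rotation': array([-1.8309109 , -1.24023203,  0.68135801])}
top {'fov_y': 44.12648258471694, 'cx': 311.1231214302118, 'cy': 246.1910321329719, 'k1': -0.1446907351179279, 'position': array([ 0.29662651, -0.071615  ,  1.53941059]), 'rotation': array([-2.13976441,  2.1782153 , -0.13531881])}
```

```bash
ls . pics
```

```text
.:
h.py
pics

pics:
scene0.npy
scene0.png
top0.npy
top0.png
```

```bash
sed -i 's/np.array(ci\["rotation"\]).reshape(3,3)/R.from_rotvec(ci["rotation"]).as_matrix()/' h.py; grep -c rotvec h.py
```

```text
2
```

View pics/top0.png

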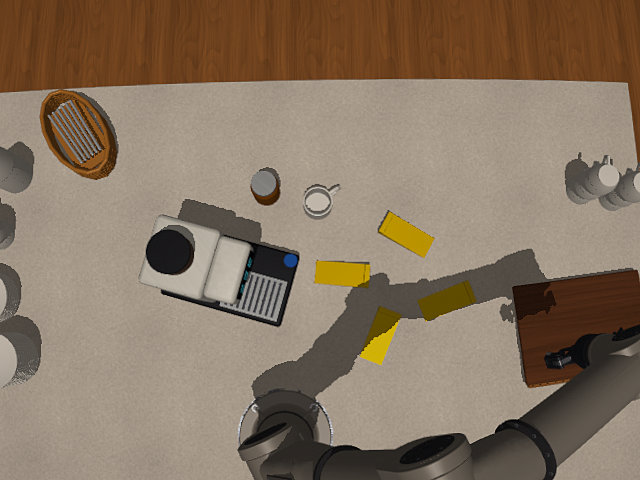

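View pics/scene0.png

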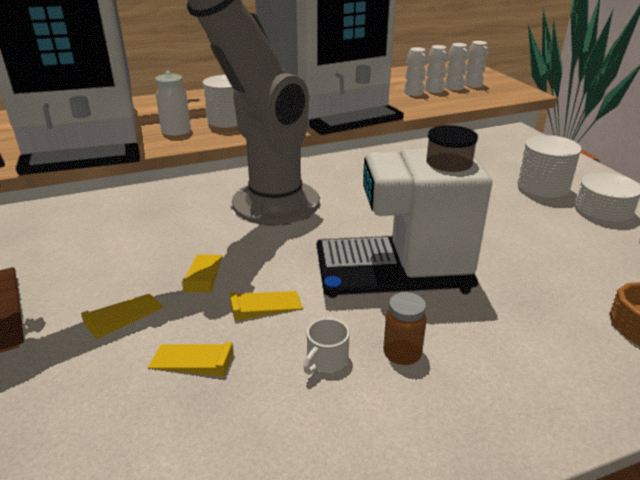

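The top view shows the target wedge at about (342,273), the leftmost one, with its thick block at the right end (368,273) and its thin end facing the machine. The blue pad is at (291,260), the cup at (318,200) and the jar at (265,187). The scene view agrees.

```bash
cat > m.py <<'E'
from h import *
def blue(im):
    h=cv2.cvtColor(im,cv2.COLOR_RGB2HSV); m=cv2.inRange(h,(105,170,60),(120,255,255))
    n,l,s,c=cv2.connectedComponentsWithStats(m); i=1+s[1:,4].argmax(); return c[i],s[i]
def yellow(im):
    h=cv2.cvtColor(im,cv2.COLOR_RGB2HSV); m=cv2.inRange(h,(20,180,60),(32,255,255))
    cs,_=cv2.findContours(m,cv2.RETR_EXTERNAL,cv2.CHAIN_APPROX_NONE)
    return [c[:,0] for c in cs if cv2.contourArea(c)>300]
E
python3 - <<'E'
from m import *
for n in("top","scene"):
    im=np.load(f'pics/{n}0.npy'); ci=r.camera_info(n)
    b,s=blue(im); print(n,'pad',b,s,onz(ci,b,.051).round(4))
    for c in yellow(im):
        q=cv2.approxPolyDP(c.reshape(-1,1,2),3,True)[:,0]
        print(q.tolist(),c.mean(0).round()); print(onz(ci,q,.0).round(3).tolist(),onz(ci,q,.028).round(3).tolist())
ci=r.camera_info("top")
im=np.load('pics/top0.npy')
print('base corners z.048',onz(ci,[[299,253],[278,325],[162,293]],.048).round(3))
print('cup',onz(ci,[[318,201]],.062).round(3),'jar',onz(ci,[[265,181]],.115).round(3))
c=im[160:340,130:390]; cv2.imwrite('pics/c1.png',cv2.resize(c,None,fx=3,fy=3,interpolation=cv2.INTER_CUBIC)[...,::-1])
E
```

```text
top pad [290.29054054 260.        ] [284 254  14  13 148] [[ 0.4462 -0.0235  0.051 ]]
[[382, 307], [378, 308], [360, 355], [380, 364], [400, 317]] [380. 335.]
[[0.324, -0.258, 0.0], [0.322, -0.248, 0.0], [0.202, -0.198, 0.0], [0.178, -0.249, 0.0], [0.297, -0.304, 0.0]] [[0.324, -0.255, 0.028], [0.322, -0.244, 0.028], [0.204, -0.195, 0.028], [0.18, -0.246, 0.028], [0.297, -0.3, 0.028]]
[[468, 281], [417, 300], [425, 320], [474, 302]] [446. 300.]
[[0.387, -0.488, 0.0], [0.341, -0.35, 0.0], [0.288, -0.37, 0.0], [0.332, -0.501, 0.0]] [[0.385, -0.48, 0.028], [0.34, -0.345, 0.028], [0.288, -0.364, 0.028], [0.331, -0.494, 0.028]]
[[317, 260], [315, 282], [367, 287], [368, 264]] [342. 273.]
[[0.45, -0.092, 0.0], [0.393, -0.085, 0.0], [0.377, -0.22, 0.0], [0.437, -0.225, 0.0]] [[0.447, -0.091, 0.028], [0.391, -0.085, 0.028], [0.376, -0.218, 0.028], [0.435, -0.222, 0.028]]
[[389, 212], [378, 232], [423, 257], [433, 238]] [406. 234.]
[[0.574, -0.285, 0.0], [0.521, -0.254, 0.0], [0.453, -0.37, 0.0], [0.503, -0.399, 0.0]] [[0.569, -0.281, 0.028], [0.517, -0.25, 0.028], [0.45, -0.365, 0.028], [0.4
[... 592 characters left out ...]
0.028]]
[[230, 293], [235, 319], [301, 308], [296, 292]] [264. 303.]
[[0.346, -0.212, 0.0], [0.431, -0.224, 0.0], [0.448, -0.091, 0.0], [0.394, -0.083, 0.0]] [[0.382, -0.219, 0.028], [0.464, -0.23, 0.028], [0.48, -0.102, 0.028], [0.428, -0.094, 0.028]]
[[197, 255], [184, 279], [184, 290], [210, 291], [221, 256]] [202. 273.]
[[0.179, -0.248, 0.0], [0.261, -0.293, 0.0], [0.3, -0.3, 0.0], [0.324, -0.25, -0.0], [0.203, -0.198, 0.0]] [[0.221, -0.254, 0.028], [0.301, -0.297, 0.028], [0.338, -0.303, 0.028], [0.361, -0.255, 0.028], [0.245, -0.205, 0.028]]
base corners z.048 [[ 0.464 -0.046  0.048]
 [ 0.283  0.01   0.048]
 [ 0.368  0.304  0.048]]
cup [[ 0.594 -0.096  0.062]] jar [[0.636 0.034 0.115]]
```

View pics/c1.png

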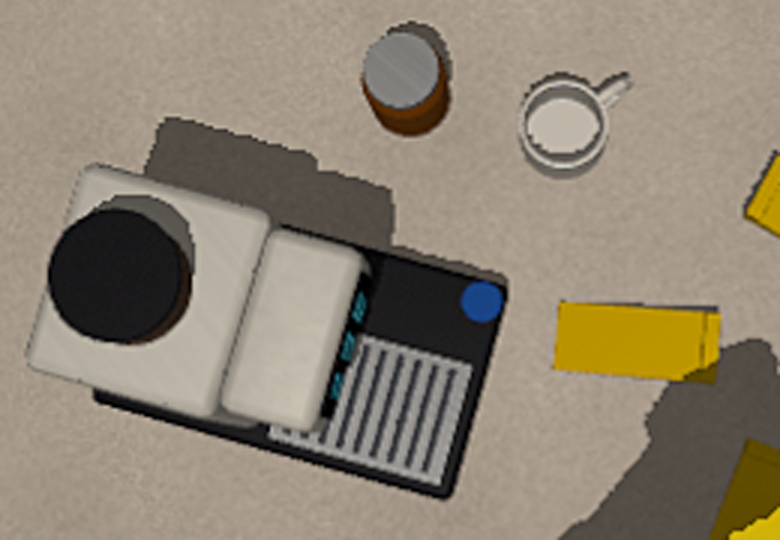

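The crop confirms this: the machine yaw is about 73°, the wedge yaw is about 83°, and the foot is at about (0.447,-0.024). I'll move above a point behind the wedge's back, with the fingers part-closed and the tool x along the push direction.

```bash
cat >> m.py <<'E'
YAW=np.radians(73.3); FOOT=np.array([.447,-.0235])
U=np.array([np.cos(YAW),np.sin(YAW)]); V=np.array([-U[1],U[0]])
def goal(xyz,yaw=YAW):
    o=r.get_obs(); M=R.from_rotvec(o["orientation"]).as_matrix()
    d=M.T@(np.array(xyz)-o["tcp_pos"]); y=np.arctan2(M[1,0],M[0,0])
    p=o["tcp_pos"][:2]-FOOT
    print('t',o["clock"],'tcp',o["tcp_pos"].round(4),'yaw',np.degrees(y).round(1),'s,l',(p@U).round(4),(p@V).round(4),'F',np.round(o["contact_force"],1),'w',o["grip_width"])
    print('delta',d.round(4),'spin',round(-(yaw-y),3))
def sl(s,l,z): return [*(FOOT+s*U+l*V),z]
E
python3 -c "
from m import *
goal(sl(-.245,-.006,.1))"
```

```text
t 0.1 tcp [ 0.2146 -0.6394  0.1979] yaw 18.6 s,l -0.6567 0.0457 F [-0.   0.1 -0.1] w 0.0852032966254756
delta [ 0.2798 -0.3063  0.0984] spin -0.956
```

>>> play_rows(
  targets="0.3 0.28 -0.306 0.04 -0.956;0.3 0.28 -0.306 0.04 -0.956;0.3 0.28 -0.306 0.04 -0.956;0.3 0.28 -0.306 0.04 -0.956;0.3 0.28 -0.306 0.04 -0.956;0.3 0.28 -0.306 0.04 -0.956;0.3 0.28 -0.306 0.04 -0.956;0.3 0.28 -0.306 0.04 -0.956",
  squeeze=40,
)

```text
clock: 0.77
tcp_pos: [0.3493, -0.3346, 0.1665]
orientation: [-2.514, -1.883, 0.0]
contact_force: [0.6, -0.2, 0.0]
grip_width: 0.0301
gripper_force: 0.0
```

```bash
python3 -c "
from m import *
goal(sl(-.245,-.006,.1))"
```

```text
t 0.7667 tcp [ 0.3493 -0.3346  0.1665] yaw 73.7 s,l -0.3261 0.0041 F [ 0.6 -0.2  0. ] w 0.03006554502769159
delta [0.081  0.0107 0.0665] spin 0.007
```

>>> play_rows(
  targets="0.3 0.08 0.011 0.06 0.007;0.3 0.08 0.011 0.06 0.007;0.3 0.08 0.011 0.06 0.007;0.3 0.08 0.011 0.106 0.007;0.3 0.08 0.011 0.106 0.007;0.3 0.08 0.011 0.106 0.007",
)

```text
clock: 1.27
tcp_pos: [0.3805, -0.262, 0.059]
orientation: [-2.522, -1.864, 0.004]
contact_force: [-0.3, -0.4, 0.4]
grip_width: 0.0298
gripper_force: 0.0
```

```bash
python3 - <<'E'
from m import *
goal(sl(-.245,-.006,.006))
for n in("scene","wrist"):
    im=r.grab_frame(n); np.save(f'pics/{n}1.npy',im); cv2.imwrite(f'pics/{n}1.png',im[...,::-1])
E
```

```text
t 1.2667 tcp [ 0.3805 -0.262   0.059 ] yaw 72.9 s,l -0.2476 -0.0048 F [-0.3 -0.4  0.4] w 0.02977819231283271
delta [0.0025 0.0015 0.053 ] spin -0.006
```

View pics/wrist1.png

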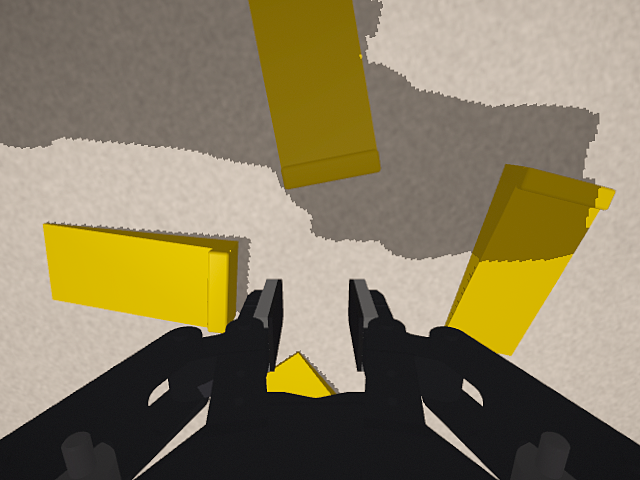

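The wrist view shows the target wedge ahead, its block's back edge running from (286,188) to (380,168). The decoy to the left is at (225,290), clear of the left finger. I'll check that edge in s,l before lowering.

```bash
python3 - <<'E'
from m import *
ci=r.camera_info("wrist")
P=onz(ci,[[286,188],[380,168]],.0)[:,:2]; Q=onz(ci,[[283,168],[378,150],[227,250],[227,330]],.028)[:,:2]
for p in [*P,*Q]: print(p.round(4),((p-FOOT)@U).round(4),((p-FOOT)@V).round(4))
goal(sl(-.236,-.006,.006))
E
```

```text
[ 0.3746 -0.2227] -0.2116 0.0121
[ 0.4402 -0.2286] -0.1984 -0.0525
[ 0.3802 -0.2077] -0.1956 0.0111
[ 0.4374 -0.2143] -0.1855 -0.0456
[ 0.3292 -0.2463] -0.2473 0.0488
[ 0.3079 -0.3008] -0.3056 0.0535
t 1.3667 tcp [ 0.3827 -0.264   0.0617] yaw 72.8 s,l -0.2488 -0.0075 F [-0.7 -0.5 -0.4] w 0.030291490335729466
delta [ 0.0128 -0.0016  0.0557] spin -0.008
```

>>> play_rows(
  targets="0.3 0.006 0 0.03 0;0.3 0.012 0 0.045 0;0.3 0.012 0 0.047 0;0.3 0.012 0 0.047 0;0.3 0.012 0 0.047 0",
)

```text
clock: 1.78
tcp_pos: [0.3872, -0.253, 0.0154]
orientation: [2.526, 1.864, 0.001]
contact_force: [-0.8, 0.0, 0.8]
grip_width: 0.0297
gripper_force: 0.0
```

```bash
python3 - <<'E'
from m import *
goal(sl(-.203,-.006,.006))
E
```

```text
t 1.7833 tcp [ 0.3872 -0.253   0.0154] yaw 72.9 s,l -0.237 -0.0086 F [-0.8  0.   0.8] w 0.029695867193492344
delta [ 0.034  -0.0029  0.0094] spin -0.008
```

>>> play_rows(
  targets="0.3 0.003 -0.002 0.006 0;0.3 0.009 -0.002 0.006 0;0.3 0.015 -0.002 0.006 0;0.3 0.021 -0.002 0.006 0;0.3 0.027 -0.002 0.006 0;0.3 0.033 -0.002 0.006 0;0.3 0.036 -0.002 0.006 0;0.3 0.038 -0.002 0.006 0",
)

```text
clock: 2.45
tcp_pos: [0.3958, -0.214, 0.0079]
orientation: [2.526, 1.868, 0.0]
contact_force: [0.5, -0.0, 0.1]
grip_width: 0.0299
gripper_force: 0.0
```

```bash
python3 - <<'E'
from m import *
goal(sl(-.150,-.0,.008))
for n in("wrist","scene"):
    im=r.grab_frame(n); np.save(f'pics/{n}2.npy',im); cv2.imwrite(f'pics/{n}2.png',im[...,::-1])
    ci=r.camera_info(n)
    for c in yellow(im):
        q=cv2.approxPolyDP(c.reshape(-1,1,2),3,True)[:,0]
        P=onz(ci,q,.0)[:,:2]-FOOT; print(n,q.tolist(),'sl',np.c_[P@U,P@V].round(3).tolist())
E
```

```text
t 2.45 tcp [ 0.3958 -0.214   0.0079] yaw 73.0 s,l -0.1972 -0.0057 F [ 0.5 -0.   0.1] w 0.029914266989624887
delta [ 0.0471 -0.006  -0.0001] spin -0.005
wrist [[209, 400], [169, 442], [179, 444], [205, 424]] sl [[-0.29, 0.063], [-0.325, 0.094], [-0.327, 0.088], [-0.31, 0.068]]
wrist [[11, 404], [41, 413], [156, 339], [0, 324], [0, 347]] sl [[-0.295, 0.197], [-0.302, 0.178], [-0.245, 0.092], [-0.235, 0.188], [-0.251, 0.192]]
wrist [[542, 262], [501, 355], [584, 409], [639, 341], [639, 286]] sl [[-0.195, -0.136], [-0.257, -0.122], [-0.3, -0.185], [-0.248, -0.208], [-0.211, -0.198]]
wrist [[349, 0], [290, 0], [222, 15], [276, 278], [282, 279], [282, 304], [347, 293], [348, 280], [363, 277], [369, 289], [395, 284]] sl [[-0.064, -0.023], [-0.064, 0.005], [-0.07, 0.037], [-0.204, 0.017], [-0.205, 0.013], [-0.221, 0.014], [-0.214, -0.025], [-0.206, -0.025], [-0.204, -0.034], [-0.211, -0.037], [-0.208, -0.052]]
scene [[231, 343], [161, 345], [149, 367], [222, 376], [232, 353]] sl [[-0.201, -0.111], [-0.33, -0.104], [-0.343, -0.16], [-0.213, -0.193], [-0.198, -0.138]]
scene [[162, 306], [148, 294], [82, 315], [98, 337]] sl [[-0.345, 0.011], [-0.38, 0.054], [-0.498, -0.003], [-0.451, -0.071]]
scene [[301, 306], [293, 291], [244, 294], [231, 300], [235, 319]] sl [[-0.064, -0.014], [-0.078, 0.038], [-0.181, 0.036], [-0.207, 0.018], [-0.196, -0.043]]
scene [[197, 255], [183, 280], [184, 290], [210, 291], [219, 256]] sl [[-0.292, 0.192], [-0.313, 0.097], [-0.307, 0.061], [-0.252, 0.053], [-0.242, 0.184]]
```

View pics/scene2.png

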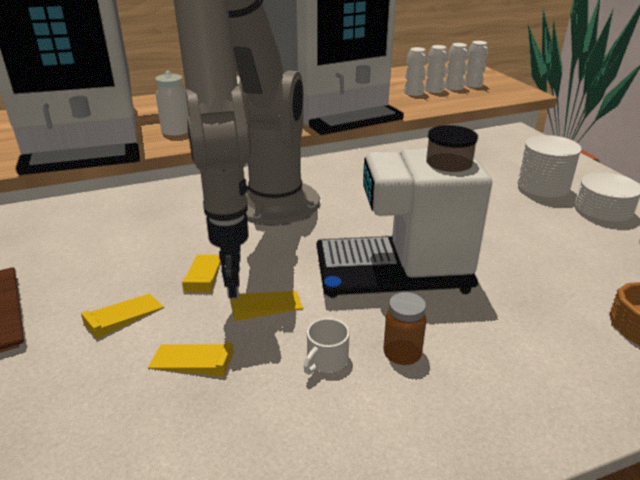

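Fingers are right at the wedge's back face (235,295) and the thin end is at (297,299), so nothing has gone wrong. I'll keep pushing.

>>> play_rows(
  targets="0.3 0.006 0 0 0;0.3 0.012 0 0 0;0.3 0.018 0 0 0;0.3 0.024 0 0 0;0.3 0.030 0 0 0;0.3 0.036 0 0 0;0.3 0.042 0 0 0;0.3 0.044 0 0 0",
)

```text
clock: 3.22
tcp_pos: [0.4089, -0.1715, 0.0078]
orientation: [-2.525, -1.869, -0.001]
contact_force: [-0.3, 0.4, 0.4]
grip_width: 0.03
gripper_force: 0.0
```

```bash
cat > look.py <<'E'
from m import *
import sys
k=sys.argv[1]; goal(sl(-.103,0,.008))
for n in("wrist","scene"):
    im=r.grab_frame(n); np.save(f'pics/{n}{k}.npy',im)
    if n=="wrist": cv2.imwrite(f'pics/{n}{k}.png',im[...,::-1])
    else: cv2.imwrite(f'pics/{n}{k}.png',cv2.resize(im[220:380,190:390],None,fx=3,fy=3,interpolation=cv2.INTER_CUBIC)[...,::-1])
    ci=r.camera_info(n); b,s=blue(im)
    print(n,'pad',b.round(1),onz(ci,b,.051).round(4))
    for c in yellow(im):
        q=cv2.approxPolyDP(c.reshape(-1,1,2),3,True)[:,0]
        P=onz(ci,q,.0)[:,:2]-FOOT
        if (P@U).max()>-.1: print(n,q.tolist(),'sl',np.c_[P@U,P@V].round(3).tolist())
E
python3 look.py 3
```

```text
t 3.2167 tcp [ 0.4089 -0.1715  0.0078] yaw 73.0 s,l -0.1527 -0.006 F [-0.3  0.4  0.4] w 0.030020378895966048
delta [ 0.0497 -0.0062 -0.0001] spin -0.005Traceback (most recent call last):
  File "look.py", line 8, in <module>
    ci=r.camera_info(n); b,s=blue(im)
                             ~~~~^^^^
  File "m.py", line 4, in blue
    n,l,s,c=cv2.connectedComponentsWithStats(m); i=1+s[1:,4].argmax(); return c[i],s[i]
                                                     ~~~~~~~~~~~~~~^^
ValueError: attempt to get argmax of an empty sequence
```

View pics/wrist3.png

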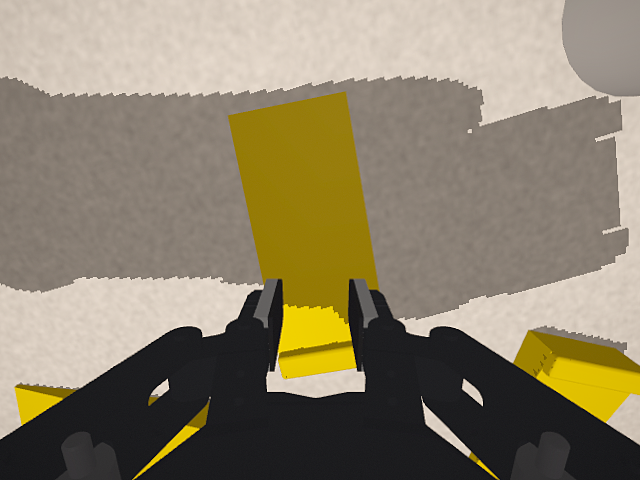

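```bash
python3 - <<'E'
from m import *
o=r.get_obs(); M=R.from_rotvec(o["orientation"]).as_matrix(); t=o["tcp_pos"]
print(t, M.round(3).tolist())
P=[t,t+M@[0.011,.015,0],t+M@[.011,-.015,0],t+M@[.011,.015,-.01],t-M@[0,0,.03]]
for n in("wrist","scene"):
    ci=r.camera_info(n); print(n,np.array(ci['position']).round(3),proj(ci,P).round().tolist())
    print((R.from_rotvec(ci['rotation']).as_matrix()[:,2]).round(3))
im=r.grab_frame("scene"); np.save('pics/scene3.npy',im)
cv2.imwrite('pics/scene3.png',cv2.resize(im[200:380,180:380],None,fx=3,fy=3,interpolation=cv2.INTER_CUBIC)[...,::-1])
E
```

```text
[ 0.40887336 -0.17159324  0.00785435] [[0.292, 0.956, 0.0], [0.956, -0.292, 0.0], [0.0, 0.0, -1.0]]
wrist [ 0.43  -0.104  0.182] [[315.0, 271.0], [342.0, 252.0], [287.0, 252.0], [344.0, 259.0], [314.0, 296.0]]
[-0.081 -0.264 -0.961]
scene [ 1.302 -0.391  0.743] [[257.0, 303.0], [262.0, 307.0], [263.0, 298.0], [262.0, 304.0], [256.0, 291.0]]
[-0.785  0.318 -0.531]
```

View pics/scene3.png

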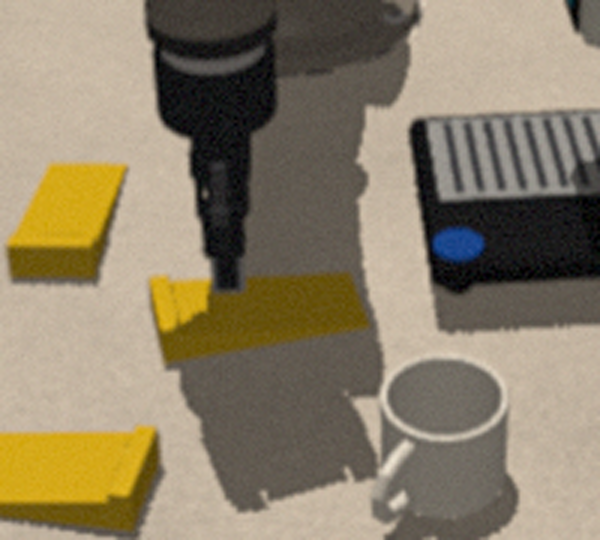

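The fingers passed over the block: their tips, at (256,297) in the scene view, sit above the wedge. Part-open tips must stand well behind the nominal TCP. The wedge has hardly moved. I'll lift, back off and lower again until I feel the counter.

>>> play_rows(
  targets="0.3 0 0 -0.03 0;0.3 -0.02 0 -0.04 0;0.3 -0.05 0 -0.04 0;0.3 -0.085 0 -0.04 0;0.3 -0.09 0 -0.04 0;0.3 -0.09 0 -0.01 0;0.3 -0.09 0 0 0;0.3 -0.09 0 0 0",
)

```text
clock: 3.98
tcp_pos: [0.3797, -0.2576, 0.0057]
orientation: [-2.523, -1.864, 0.003]
contact_force: [-0.6, -0.1, -0.2]
grip_width: 0.0297
gripper_force: 0.0
```

>>> play_rows(
  targets="0.3 0 0 0.003 0;0.3 0 0 0.006 0;0.3 0 0 0.006 0;0.3 0 0 0.006 0",
)

```text
clock: 4.32
tcp_pos: [0.3825, -0.2586, 0.0023]
orientation: [2.525, 1.868, 0.0]
contact_force: [0.7, 0.0, -0.5]
grip_width: 0.03
gripper_force: 0.0
```

```bash
sed -i 's/b,s=blue(im)/\n    try: b,s=blue(im)\n    except ValueError: b=np.zeros(2)/' look.py; python3 look.py 4
```

```text
t 4.3167 tcp [ 0.3825 -0.2586  0.0023] yaw 73.0 s,l -0.2437 -0.0057 F [ 0.7  0.  -0.5] w 0.030030366553184983
delta [ 0.1407 -0.0065 -0.0058] spin -0.006
wrist pad [0. 0.] [[ 0.3175 -0.1188  0.051 ]]
scene pad [332.3 281.2] [[ 0.4501 -0.0239  0.051 ]]
scene [[301, 305], [296, 292], [231, 293], [235, 320]] sl [[-0.064, -0.01], [-0.072, 0.034], [-0.208, 0.042], [-0.196, -0.046]]
```

View pics/scene4.png

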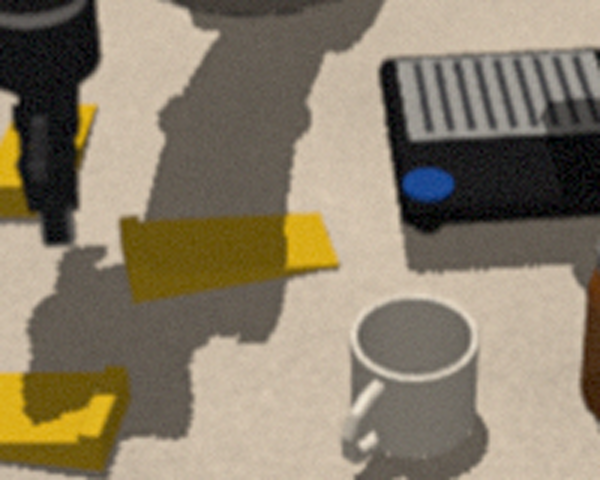

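Tip at crop (58,243) and its shadow at (92,250) are apart, so the fingertips are still about 25 mm above the counter. I'll lower gradually and watch the force.

>>> play_rows(
  targets="0.3 0 0 0.003 0;0.3 0 0 0.006 0;0.3 0 0 0.008 0;0.3 0 0 0.008 0",
)

```text
clock: 4.75
tcp_pos: [0.3817, -0.2586, -0.0067]
orientation: [-2.526, -1.867, 0.001]
contact_force: [0.7, 0.1, 0.0]
grip_width: 0.0299
gripper_force: 0.0
```

>>> play_rows(
  targets="0.3 0 0 0.002 0;0.3 0 0 0.004 0;0.3 0 0 0.004 0",
)

```text
clock: 5.0
tcp_pos: [0.3818, -0.2586, -0.0106]
orientation: [-2.526, -1.867, 0.0]
contact_force: [0.2, 0.4, 0.3]
grip_width: 0.0298
gripper_force: 0.0
```

>>> play_rows(
  targets="0.3 0 0 0.002 0;0.3 0 0 0.004 0;0.3 0 0 0.004 0",
)

```text
clock: 5.25
tcp_pos: [0.3818, -0.2586, -0.0145]
orientation: [-2.526, -1.867, 0.0]
contact_force: [0.5, -0.4, -0.3]
grip_width: 0.0302
gripper_force: 0.0
```

>>> play_rows(
  targets="0.3 0 0 0.002 0;0.3 0 0 0.004 0;0.3 0 0 0.004 0",
)

```text
clock: 5.5
tcp_pos: [0.3818, -0.2586, -0.0185]
orientation: [-2.526, -1.867, 0.0]
contact_force: [0.7, -0.0, -0.2]
grip_width: 0.0299
gripper_force: 0.0
```

```bash
python3 look.py 5
```

```text
t 5.5 tcp [ 0.3818 -0.2586 -0.0185] yaw 72.9 s,l -0.2439 -0.0051 F [ 0.7 -0.  -0.2] w 0.029860423904973007
delta [ 0.1409 -0.006  -0.0265] spin -0.007
wrist pad [0. 0.] [[ 0.331  -0.1307  0.051 ]]
scene pad [332.3 281.2] [[ 0.4501 -0.0238  0.051 ]]
scene [[301, 305], [296, 292], [231, 294], [235, 319]] sl [[-0.064, -0.01], [-0.072, 0.034], [-0.208, 0.039], [-0.196, -0.043]]
```

View pics/scene5.png

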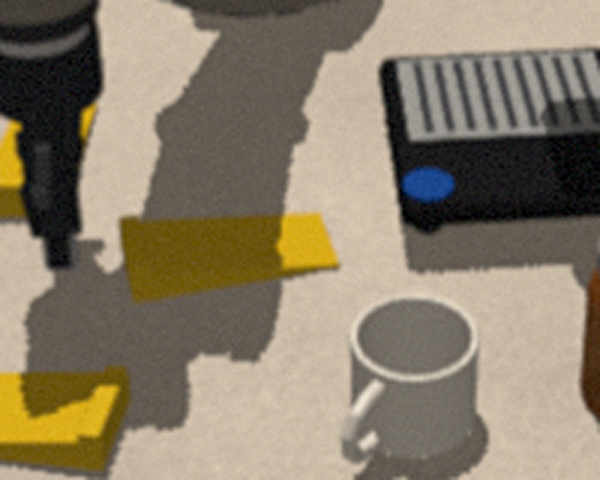

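Tip now at crop (60,268), i.e. scene px (210,309). Next I'll find its height by intersecting that ray with the finger's known vertical plane.

```bash
python3 - <<'E'
from m import *
ci=r.camera_info("scene")
c=np.array(ci["position"]); 
for uv in ([210,309.3],[209.3,301],):
  d=rays(ci,[uv])[0]
  for l in(-.020,-.035):
    k=(l-(c[:2]-FOOT)@V)/(d[:2]@V); p=c+k*d; print(uv,l,p.round(4),'s',((p[:2]-FOOT)@U).round(4))
E
```

```text
[210, 309.3] -0.02 [ 0.3955 -0.2646  0.0097] s -0.2458
[210, 309.3] -0.035 [ 0.4106 -0.2667  0.0219] s -0.2434
[209.3, 301] -0.02 [ 0.3957 -0.264   0.0307] s -0.2451
[209.3, 301] -0.035 [ 0.4108 -0.2661  0.0425] s -0.2428
```

>>> play_rows(
  targets="0.3 0 0 0.001 0;0.3 0 0 0.002 0;0.3 0 0 0.003 0;0.3 0 0 0.003 0",
)

```text
clock: 5.93
tcp_pos: [0.3819, -0.2587, -0.0214]
orientation: [-2.526, -1.867, 0.0]
contact_force: [0.5, -0.5, -0.1]
grip_width: 0.0301
gripper_force: 0.0
```

>>> play_rows(
  targets="0.3 0 0 0.001 0;0.3 0 0 0.002 0;0.3 0 0 0.003 0;0.3 0 0 0.003 0",
)

```text
clock: 6.27
tcp_pos: [0.3819, -0.2586, -0.0244]
orientation: [-2.526, -1.867, 0.0]
contact_force: [0.0, 0.1, 0.1]
grip_width: 0.0297
gripper_force: 0.0
```

>>> play_rows(
  targets="0.3 0.008 0 0 0;0.3 0.016 0 0 0;0.3 0.024 0 0 0;0.3 0.032 0 0 0;0.3 0.038 0 0 0;0.3 0.044 0 0 0;0.3 0.050 0 0 0;0.3 0.056 0 0 0",
)

```text
clock: 6.93
tcp_pos: [0.3986, -0.2046, -0.0242]
orientation: [2.526, 1.867, -0.0]
contact_force: [-0.3, -0.4, 0.3]
grip_width: 0.0303
gripper_force: 0.2
```

```bash
python3 look.py 6
```

```text
t 6.9333 tcp [ 0.3986 -0.2046 -0.0242] yaw 72.9 s,l -0.1874 -0.0057 F [-0.3 -0.4  0.3] w 0.030291032911600298
delta [ 0.0843 -0.0063 -0.0322] spin -0.006
wrist pad [0. 0.] [[ 0.352  -0.0788  0.051 ]]
wrist [[240, 0], [272, 290], [418, 278], [420, 257], [415, 232], [403, 0]] sl [[-0.064, 0.022], [-0.186, 0.015], [-0.18, -0.055], [-0.169, -0.055], [-0.157, -0.052], [-0.064, -0.041]]
scene pad [332.3 281.1] [[ 0.45   -0.0238  0.051 ]]
scene [[246, 293], [249, 319], [317, 311], [313, 295]] sl [[-0.177, 0.039], [-0.169, -0.045], [-0.033, -0.032], [-0.037, 0.02]]
```

The wedge is aligned and moving: its tip is at s=-35 mm and l=-6 mm. I'll keep pushing, then slow down near contact.

>>> play_rows(
  targets="0.3 0.008 -0.001 0 0;0.3 0.016 -0.002 0 0;0.3 0.024 -0.003 0 0;0.3 0.032 -0.004 0 0;0.3 0.040 -0.005 0 0;0.3 0.048 -0.006 0 0;0.3 0.056 -0.006 0 0;0.3 0.062 -0.006 0 0",
)

```text
clock: 7.7
tcp_pos: [0.4113, -0.143, -0.0242]
orientation: [-2.526, -1.868, -0.0]
contact_force: [-0.3, 0.0, -0.4]
grip_width: 0.0303
gripper_force: 0.1
```

>>> play_rows(
  targets="0.3 0.002 0 0 0;0.3 0.004 0 0 0;0.3 0.006 0 0 0;0.3 0.008 0 0 0;0.3 0.010 0 0 0;0.3 0.012 0 0 0",
)

```text
clock: 8.2
tcp_pos: [0.4145, -0.1328, -0.0242]
orientation: [2.527, 1.866, -0.0]
contact_force: [0.4, -0.4, 0.6]
grip_width: 0.0301
gripper_force: 0.3
```

```bash
python3 look.py 7
```

```text
t 8.2 tcp [ 0.4145 -0.1328 -0.0242] yaw 72.9 s,l -0.1141 -0.0002 F [ 0.4 -0.4  0.6] w 0.03007726222636164
delta [ 0.0111 -0.0003 -0.0322] spin -0.007
wrist pad [306.5  12. ] [[ 0.4426 -0.0346  0.051 ]]
wrist [[429, 0], [377, 0], [377, 19], [368, 42], [348, 54], [269, 55], [271, 284], [275, 292], [419, 290]] sl [[0.008, -0.045], [0.008, -0.025], [0.002, -0.025], [-0.006, -0.022], [-0.011, -0.014], [-0.011, 0.017], [-0.11, 0.02], [-0.114, 0.019], [-0.114, -0.051]]
scene pad [332.2 281.1] [[ 0.4497 -0.0239  0.051 ]]
scene [[282, 292], [283, 315], [351, 312], [347, 294], [330, 298], [324, 293], [287, 289]] sl [[-0.101, 0.036], [-0.101, -0.039], [0.035, -0.041], [0.035, 0.018], [-0.002, 0.007], [-0.013, 0.025], [-0.09, 0.046]]
```

>>> play_rows(
  targets="0.3 0.0015 0 0 0;0.3 0.003 0 0 0;0.3 0.0045 0 0 0;0.3 0.006 0 0 0;0.3 0.006 0 0 0",
)

```text
clock: 8.72
tcp_pos: [0.4164, -0.1265, -0.0242]
orientation: [-2.526, -1.868, -0.0]
contact_force: [-0.3, 1.0, -0.1]
grip_width: 0.03
gripper_force: 0.0
```

>>> play_rows(
  targets="0.3 0.001 0 0 0;0.3 0.002 0 0 0;0.3 0.002 0 0 0",
)

```text
clock: 8.97
tcp_pos: [0.4168, -0.125, -0.0242]
orientation: [2.527, 1.867, -0.0]
contact_force: [-0.3, -1.1, -0.0]
grip_width: 0.0299
gripper_force: 0.2
```

>>> play_rows(
  targets="0.3 0.001 0 0 0;0.3 0.002 0 0 0;0.3 0.002 0 0 0",
)

```text
clock: 9.22
tcp_pos: [0.4172, -0.1234, -0.0242]
orientation: [2.527, 1.866, -0.001]
contact_force: [-1.6, -3.1, -0.1]
grip_width: 0.0297
gripper_force: 1.4
```

```bash
python3 look.py 8
```

```text
t 9.2167 tcp [ 0.4172 -0.1234 -0.0242] yaw 72.9 s,l -0.1043 -0.0002 F [-1.6 -3.1 -0.1] w 0.02970757368917482
delta [ 0.0013 -0.0002 -0.0322] spin -0.007
wrist pad [307.3  28.5] [[ 0.4443 -0.0294  0.051 ]]
wrist [[429, 0], [378, 0], [376, 56], [364, 80], [347, 88], [269, 89], [271, 280], [275, 292], [420, 289]] sl [[0.017, -0.045], [0.017, -0.026], [-0.002, -0.025], [-0.011, -0.021], [-0.014, -0.014], [-0.014, 0.018], [-0.099, 0.02], [-0.105, 0.019], [-0.104, -0.051]]
scene pad [332.2 280.9] [[ 0.4492 -0.0236  0.051 ]]
scene [[287, 291], [288, 315], [355, 312], [351, 294], [330, 298], [324, 292]] sl [[-0.091, 0.039], [-0.092, -0.04], [0.043, -0.042], [0.043, 0.017], [-0.002, 0.007], [-0.013, 0.029]]
```

>>> play_rows(
  targets="0.3 0.0007 0 0 0;0.3 0.0015 0 0 0;0.3 0.0015 0 0 0",
)

```text
clock: 9.57
tcp_pos: [0.4175, -0.1221, -0.0242]
orientation: [2.527, 1.866, -0.001]
contact_force: [-0.5, -3.8, 0.6]
grip_width: 0.0296
gripper_force: 2.4
```

```bash
python3 look.py 9 | grep -v wrist
```

```text
t 9.5667 tcp [ 0.4175 -0.1221 -0.0242] yaw 72.9 s,l -0.1029 -0.0001 F [-0.5 -3.8  0.6] w 0.029637107529305595
delta [-0.0001 -0.0001 -0.0322] spin -0.007
scene pad [332.3 280.8] [[ 0.4491 -0.0234  0.051 ]]
scene [[288, 290], [289, 315], [356, 312], [352, 294], [330, 298], [324, 292]] sl [[-0.088, 0.042], [-0.09, -0.04], [0.045, -0.042], [0.045, 0.017], [-0.002, 0.007], [-0.013, 0.029]]
```

>>> play_rows(
  targets="0.3 0.0005 0 0 0;0.3 0.001 0 0 0;0.3 0.001 0 0 0;0.3 0.001 0 0 0",
)

```text
clock: 10.0
tcp_pos: [0.4178, -0.1214, -0.0242]
orientation: [2.527, 1.866, -0.001]
contact_force: [-1.3, -5.8, 1.5]
grip_width: 0.0298
gripper_force: 3.1
```

```bash
python3 look.py 10 | grep -v wrist
```

```text
t 10.0 tcp [ 0.4178 -0.1214 -0.0242] yaw 72.9 s,l -0.1022 -0.0002 F [-1.3 -5.8  1.5] w 0.029844065567083532
delta [-0.0008 -0.0002 -0.0322] spin -0.007
scene pad [332.2 280.8] [[ 0.449  -0.0235  0.051 ]]
scene [[288, 290], [289, 315], [356, 312], [353, 294], [330, 298], [324, 292]] sl [[-0.088, 0.042], [-0.09, -0.04], [0.045, -0.042], [0.047, 0.017], [-0.002, 0.007], [-0.013, 0.029]]
```

The wedge is snug at about 6 N with its tip at s≈46 mm (48 expected), so I'm backing off and rising. The wrist camera leads the tool by 70 mm and would come close to the brewing head, so I'll check how much room joint 7 has for turning the tool before the press.

>>> play_rows(
  targets="0.3 -0.01 0 0 0;0.3 -0.03 0 0 0;0.3 -0.04 0 0 0;0.3 -0.04 0 -0.03 0;0.3 -0.04 0 -0.07 0;0.3 -0.04 0 -0.11 0;0.3 -0.04 0 -0.15 0;1 -0.04 0 -0.16 0",
)

```text
clock: 10.77
tcp_pos: [0.4098, -0.1596, 0.1413]
orientation: [2.521, 1.863, 0.009]
contact_force: [0.8, 0.2, 0.7]
grip_width: 0.0192
gripper_force: 0.0
```

```bash
python3 look.py 11 | grep -v wrist; python3 -c "
from h import *
print(r.get_obs()['joints'].round(2))"
```

```text
t 10.7667 tcp [ 0.4098 -0.1596  0.1413] yaw 72.9 s,l -0.1411 -0.0034 F [0.8 0.2 0.7] w 0.019242880497824487
delta [ 0.038  -0.0049  0.1333] spin -0.006
scene pad [332.3 280.8] [[ 0.4491 -0.0233  0.051 ]]
scene [[288, 289], [289, 315], [356, 312], [353, 294], [330, 298], [324, 292]] sl [[-0.088, 0.045], [-0.09, -0.04], [0.045, -0.042], [0.047, 0.017], [-0.002, 0.007], [-0.013, 0.029]]
[ 0.55  0.18 -0.35  2.14  0.09  0.82 -0.15]
```

>>> play_rows(
  targets="1 0 0 0 1.8;1 0 0 0 1.8;1 0 0 0 1.8;1 0 0 0 1.8;1 0 0 0 1.8;1 0 0 0 1.8;1 0 0 0 1.8;1 0 0 0 1.8",
)

```text
clock: 11.53
tcp_pos: [0.4052, -0.1585, 0.1339]
orientation: [-3.112, -0.418, 0.004]
contact_force: [-0.4, -0.8, 0.0]
grip_width: 0.0002
gripper_force: 0.0
```

```bash
python3 -c "
from m import *
goal([*(FOOT-.003*U-.002*V),.12],YAW-1.7)
print(r.get_obs()['joints'].round(2))"
```

```text
t 11.5333 tcp [ 0.4052 -0.1585  0.1339] yaw 15.3 s,l -0.1413 0.0013 F [-0.4 -0.8  0. ] w 0.0001776122362477636
delta [ 0.0761 -0.1156  0.0139] spin 0.688
[ 0.43  0.18 -0.22  2.16  0.05  0.81 -1.13]
```

>>> play_rows(
  targets="1 0 0 0 0.35;1 0 0 0 0.69;1 0 0 0 0.69;1 0 0 0 0.69;1 0.04 -0.06 0 0.69;1 0.076 -0.116 0 0.69;1 0.076 -0.116 0 0.69;1 0.076 -0.116 0 0.69",
)

```text
clock: 12.2
tcp_pos: [0.4483, -0.0222, 0.1343]
orientation: [-3.073, 0.645, 0.003]
contact_force: [1.7, -0.5, 0.5]
grip_width: -0.0003
gripper_force: 0.0
```

```bash
python3 - <<'E'
from m import *
goal([*(FOOT-.003*U-.002*V),.075],YAW-1.7)
print(r.get_obs()['joints'].round(2))
im=r.grab_frame("scene"); cv2.imwrite('pics/s12.png',im[120:400,150:500][...,::-1])
E
```

```text
t 12.2 tcp [ 0.4483 -0.0222  0.1343] yaw -23.7 s,l 0.0017 -0.0009 F [ 1.7 -0.5  0.5] w -0.00026460344925505067
delta [0.0018 0.0045 0.0593] spin 0.007
[ 0.13  0.2  -0.24  2.13  0.06  0.82 -2.14]
```

>>> play_rows(
  targets="1 0.002 0.003 0.02 0;1 0.002 0.003 0.04 0;1 0.002 0.003 0.055 0;1 0.002 0.003 0.06 0;1 0.002 0.003 0.06 0;1 0.002 0.003 0.06 0",
)

```text
clock: 12.75
tcp_pos: [0.4484, -0.0304, 0.0753]
orientation: [3.073, -0.651, -0.002]
contact_force: [0.1, -0.1, 0.6]
grip_width: 0.0001
gripper_force: 0.0
```

>>> play_rows(
  targets="1 0 0 0.003 0;1 0 0 0.006 0;1 0 0 0.009 0;1 0 0 0.012 0;1 0 0 0.012 0",
)

```text
clock: 13.17
tcp_pos: [0.4486, -0.0304, 0.0635]
orientation: [3.073, -0.651, -0.001]
contact_force: [0.5, -0.3, -0.3]
grip_width: 0.0002
gripper_force: 0.0
```

```bash
python3 - <<'E'
from m import *
goal([*(FOOT-.003*U-.002*V),.051],YAW-1.7)
im=r.grab_frame("scene"); np.save('pics/s13.npy',im); cv2.imwrite('pics/s13.png',cv2.resize(im[160:360,220:420],None,fx=3,fy=3,interpolation=cv2.INTER_CUBIC)[...,::-1])
E
```

```text
t 13.1667 tcp [ 0.4486 -0.0304  0.0635] yaw -23.9 s,l -0.0061 -0.0036 F [ 0.5 -0.3 -0.3] w 0.00020782218065661288
delta [-0.0019 -0.0029  0.0125] spin 0.004
```

View pics/s13.png

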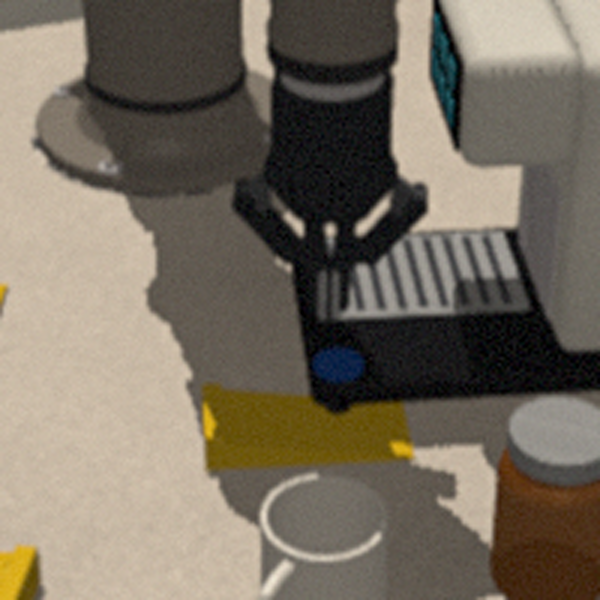

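The shut fingers stand over the pad, tip at crop (333,318) and pad at (338,365), well clear of the brewing head. The gap is larger than the TCP reading implies, the same ~25 mm offset as before. I'll lower until I feel contact.

>>> play_rows(
  targets="1 0 0 0.003 0;1 0 0 0.006 0;1 0 0 0.009 0;1 0 0 0.012 0;1 0 0 0.012 0",
)

```text
clock: 13.63
tcp_pos: [0.4484, -0.0304, 0.0512]
orientation: [3.073, -0.651, -0.002]
contact_force: [-0.1, 0.5, -0.4]
grip_width: 0.0003
gripper_force: 0.0
```

```bash
python3 - <<'E'
from m import *
goal([*(FOOT-.003*U-.002*V),.051],YAW-1.7)
ci=r.camera_info("scene"); t=r.get_obs()["tcp_pos"]
for h in (0,.01,.02,.025,.03): print(h,proj(ci,t+[0,0,h]).round(1))
im=r.grab_frame("scene"); a=im[240:285,322:342].astype(int); 
b,s=blue(im); print('pad',b,s)
for i in range(0,45,2): print(240+i,a[i,::2].sum(1)//3)
E
```

```text
t 13.6333 tcp [ 0.4484 -0.0304  0.0512] yaw -23.9 s,l -0.0062 -0.0033 F [-0.1  0.5 -0.4] w 0.00026240817014458933
delta [-0.0017 -0.003   0.0002] spin 0.003
0 [[329.  281.4]]
0.01 [[329.  277.3]]
0.02 [[329.1 273.3]]
0.025 [[329.1 271.3]]
0.03 [[329.1 269.2]]
pad [332.37903226 281.22580645] [325 277  16  10 124]
240 [ 17  26  19  50  82  34  13  23  66 141]
242 [ 22   8  14  50  99  49  16  14  93 146]
244 [18 15 21 38 71 22 20 18 80 79]
246 [25  3 22 38 65 18 20 17 25 24]
248 [16 29 25 39 54  8 17 20 21 18]
250 [ 4 29 26 23 35 21 14 27 19 18]
252 [27 21 27  8 24 11 14 18 13 52]
254 [ 23  18  17  12  23  25  11  22  53 134]
256 [ 24  19  48  69  44  58  14  76  83 112]
258 [  4  17  63  69  54  75  16  86  90 101]
260 [ 21  21  66  59  54  78   7  92 112  80]
262 [ 25  20  62  59  52  69  20  88 133  75]
264 [ 14  20  68  61  54  75  21  94 147 144]
266 [ 3 20 62 60 54 70 19 51 69 61]
268 [ 2  1 69 60 49 74 19 25 18 21]
270 [ 7  6 62 62 63 70  8  3 22 21]
272 [16 16 15 12 19 28 12  8 14 16]
274 [ 0  8  1 20 18 11  2  5  5 18]
276 [ 3  7 24 25 34 29 34 29  1 14]
278 [14 20 38 36 35 42 38 37 35 15]
280 [30 17 28 33 37 31 39 33 31 31]
282 [43 26 42 41 40 40 26 39 44 40]
284 [53 12 31 41 41 40 35 39 41 18]
```

>>> play_rows(
  targets="1 0 -0.003 0.003 0;1 0 -0.003 0.006 0;1 0 -0.003 0.009 0;1 0 -0.003 0.012 0;1 0 -0.003 0.015 0;1 0 -0.003 0.015 0",
)

```text
clock: 14.18
tcp_pos: [0.4496, -0.0276, 0.0362]
orientation: [3.073, -0.651, -0.002]
contact_force: [0.5, -0.0, 0.6]
grip_width: 0.0003
gripper_force: 0.0
```

>>> play_rows(
  targets="1 0 0 0.001 0;1 0 0 0.002 0;1 0 0 0.003 0;1 0 0 0.004 0;1 0 0 0.004 0",
)

```text
clock: 14.6
tcp_pos: [0.45, -0.0276, 0.0327]
orientation: [3.073, -0.651, -0.0]
contact_force: [-0.6, 0.1, 1.3]
grip_width: -0.0001
gripper_force: 0.0
```

>>> play_rows(
  targets="1 0 0 0.001 0;1 0 0 0.002 0;1 0 0 0.003 0;1 0 0 0.003 0",
)

```text
clock: 14.93
tcp_pos: [0.45, -0.0276, 0.0296]
orientation: [3.073, -0.651, -0.0]
contact_force: [0.6, 0.3, -0.4]
grip_width: 0.0002
gripper_force: 0.0
```

>>> play_rows(
  targets="1 0 0 0.001 0;1 0 0 0.002 0;1 0 0 0.003 0;1 0 0 0.003 0",
)

```text
clock: 15.27
tcp_pos: [0.45, -0.0276, 0.0266]
orientation: [3.073, -0.651, -0.0]
contact_force: [0.5, 0.5, 0.0]
grip_width: -0.0001
gripper_force: 0.0
```

>>> play_rows(
  targets="1 0 0 0.001 0;1 0 0 0.002 0;1 0 0 0.002 0",
)

```text
clock: 15.52
tcp_pos: [0.45, -0.0276, 0.0246]
orientation: [3.073, -0.651, -0.0]
contact_force: [-0.3, 0.9, -0.4]
grip_width: 0.0001
gripper_force: 0.0
```

>>> play_rows(
  targets="1 0 0 0.001 0;1 0 0 0.002 0;1 0 0 0.002 0",
)

```text
clock: 15.77
tcp_pos: [0.4501, -0.0276, 0.0226]
orientation: [3.073, -0.651, -0.0]
contact_force: [0.2, -0.3, -0.2]
grip_width: 0.0
gripper_force: 0.0
```

```bash
python3 - <<'E'
from m import *
im=r.grab_frame("scene"); a=im[250:290,318:346].astype(int); 
b,s=blue(im); print('pad',b,s)
for i in range(8,40): print(250+i,a[i,::2].sum(1)//3, a[i,::2,2]-a[i,::2,0])
E
```

```text
pad [334.05660377 282.86792453] [325 278  16   9  53]
258 [22 15 16 16 13 22 78 47 19  8 19 18 11 23] [  9  10  -3   7   8  -1  -4   6  -3   7   2   5 -12   1]
259 [19 19 25 23 13  9 74 42 14 19 26  2 15 31] [  2  -4 -12   7   2   0  -3   2   1   4   4   8  -1   1]
260 [17 19 12 27 14 21 78 43 20 24 28 18 23 19] [15  0  7  0 -5 -1 -8 -6 -2  4  4  3 -2  6]
261 [11 23 22 24 23 23 72 51 22  9 11 28 27 22] [  2  -7   0   2  10  -2  -1  -3  -5 -12  -6   1   7   7]
262 [18 19 18 12 30 26 55 33 26 12 22 13 18 20] [ 5  3  0  3 -5 -3  0 -3  0  9 -1 -3 -2  8]
263 [18 23 18 23 16 12 33 22 17 27 15 19 15 17] [ 4  5  6  2  2  8  0 -1 -4  1  2  2  8  2]
264 [18 19 17 20 16 12 12 17 21 15 26 25 20 13] [ 1 -3  7  2  0  4  9 -6  1  3  2  0  0  0]
265 [58 22 23 26 23 13 21 16 16 21 24 18 20 25] [-9 -8  1  2  6 -1 -1  1 14  5  2  6  1  3]
266 [72 29 26 21 25 30 19 27 20  1 29 26 32 29] [-14   2   2   2  -4   2  -5   0  -1   1   2  -5  -2   4]
267 [86 35 14 28 19 35 23 42 25 19 28 21 23 25] [-19 -12  -1  -1   0   2   2  -4  -1  -1  -6   1  -1  -1]
268 [88 37 15 11 21 63 38 58 38 25 29 21 27 17] [-19  -2
[... 1575 characters left out ...]
25  9] [-20 -18  -8  29  53  26  27  26  43  68  60  39   6   8]
284 [93 92 57 12 33 45 39 49 41 35 32 18 10  3] [-20 -18  -8  12  48  50  52  48  54  58  59  39   3   2]
285 [94 92 60 13 24 33 31 42 38 36 30 22  7  5] [-21 -15 -12   7  28  54  65  55  57  57  45   7  -4   3]
286 [92 91 65  6 25 22 33 38 38 34 22  7 15 18] [-17 -20 -11  -8  20  36  51  44  38  39  19  -9  -3   6]
287 [86 92 74 12  3 17 27 33 24 21  2 16 15 26] [-15 -16  -9  -2  -9   4  23  29  25  20   5  -8   4  -4]
288 [89 92 84 13 12 11 16 15 17 11 10  8 10 22] [-18 -17 -15   2   4   0   3   8  13  -4  -1   1  -2   1]
289 [89 92 88  8 18 20  4 10 13 21 14 10 11  2] [-16 -16 -14  -8   7  10  10   6  -5   8   0  11 -11   0]
```

>>> play_rows(
  targets="1 0 0 0.001 0;1 0 0 0.002 0;1 0 0 0.002 0",
)

```text
clock: 16.07
tcp_pos: [0.45, -0.0276, 0.0206]
orientation: [3.073, -0.651, -0.0]
contact_force: [-0.4, -0.9, 0.5]
grip_width: -0.0002
gripper_force: 0.0
```

>>> play_rows(
  targets="1 0 0 0.001 0;1 0 0 0.0015 0;1 0 0 0.0015 0",
)

```text
clock: 16.32
tcp_pos: [0.4501, -0.0276, 0.0192]
orientation: [3.073, -0.651, -0.0]
contact_force: [0.1, 0.7, 0.8]
grip_width: -0.0002
gripper_force: 0.0
```

>>> play_rows(
  targets="1 0 0 0.001 0;1 0 0 0.0015 0;1 0 0 0.0015 0",
)

```text
clock: 16.57
tcp_pos: [0.4503, -0.0276, 0.0182]
orientation: [3.073, -0.651, 0.0]
contact_force: [-1.7, -1.7, 7.8]
grip_width: -0.0001
gripper_force: 3.5
```

>>> play_rows(
  targets="1 0 0 0.001 0;1 0 0 0.0015 0;1 0 0 0.0015 0",
)

```text
clock: 16.82
tcp_pos: [0.4504, -0.0277, 0.0178]
orientation: [3.073, -0.651, 0.001]
contact_force: [-6.8, -1.7, 25.5]
grip_width: 0.0002
gripper_force: 12.4
```

```bash
python3 look.py 14 | grep -v wrist; python3 - <<'E'
from m import *
im=np.load('pics/scene14.npy'); a=im[276:292,318:346].astype(int)
for i in range(16): print(276+i,a[i,::2].sum(1)//3, a[i,::2,2]-a[i,::2,0])
E
```

```text
t 16.8167 tcp [ 0.4504 -0.0277  0.0178] yaw -23.9 s,l -0.003 -0.0045 F [-6.8 -1.7 25.5] w 0.00021114490805093427
delta [0.0081 0.0998 0.0099] spin -1.697
scene pad [337.  282.9] [[ 0.4591 -0.0172  0.051 ]]
scene [[288, 289], [290, 315], [356, 312], [353, 294], [331, 298], [323, 292]] sl [[-0.088, 0.045], [-0.088, -0.04], [0.045, -0.042], [0.047, 0.017], [-0.0, 0.007], [-0.015, 0.029]]
276 [88 83 14 12 24 76 41 71 48 21  8  9 20 12] [-18 -19   1  -4  -9  -4  -2  -4   3   2  -1  -2   7   1]
277 [89 86 14 13 24 76 42 74 50  5 24  8 21 21] [-17 -13  -5  -2   5  -7   0  -1  -2   4  29  -1   4   1]
278 [87 82 23 10 22 74 45 78 50 16 33 30 16 29] [-17 -19  -1   2   6  -4   0  -7   0  -2  44  14   6  -2]
279 [90 87 35  8 27 72 45 78 47 17 40 28 13 21] [-17 -18  -7  -6   1  -2  -1  -5  -2   4  46  50   5   0]
280 [90 90 24 12 26 78 46 73 44 21 39 34 12 13] [-17 -16  -6  11  -4  -5   0  -3  -1  -1  55  48  -1  -7]
281 [93 90 39 12 25 75 40 77 46 24 36 32  3  7] [-17 -18 -10  17  13  -3  -6  -6   4  20  51  53   7  15]
282 [91 94 38 23 38 75 46 78 47 32 38 34  0  8] [-17 -14 -10  30  33  -4   0
[... 283 characters left out ...]
 8 15] [-16 -17 -11  15  34  27  28  18  41  54  48  14   7   0]
286 [91 92 62  5 20 36 30 34 37 33 29 15 16 14] [-15 -18 -16  13  20  31  54  55  47  43  20   1  11  -6]
287 [84 91 75  7 18 26 30 33 30 35 25 21  9 24] [-17 -17 -14   0   3  13  23  43  31  19   6   2  -3   1]
288 [88 92 88 17 25 16 14 21 16 12 20 14 17 23] [-22 -18 -15   0   3  -6   1  12   9  -4  -6   9   4   4]
289 [90 89 83 13 18 22  6 12 11  9 14 18 15 13] [-17 -14 -14   4  -5  -1  -4  -9   1  -2   5 -11   8   5]
290 [84 87 85 13  5 17 22 16 13  9 20  9 18  9] [-19 -20 -16  -7   5   4   1   4  -2  -1   0  -9   3   3]
291 [79 81 77 22 25  7  9 16 12 10  4 12 11 15] [-41 -37 -37  -9  -2   7  -1  -4   3   0   4  13  -2  -3]
```

The pad took 25 N with only about 0.4 mm of give, so it is firm. I'll hold briefly, then lift straight up and move away toward the open side.

>>> play_rows(
  targets="1 0 0 0 0;1 0 0 0 0;1 0 0 0 0;1 0 0 0 0;1 0 0 -0.001 0;1 0 0 -0.003 0;1 0 0 -0.006 0;1 0 0 -0.01 0",
)

```text
clock: 17.58
tcp_pos: [0.4499, -0.0276, 0.0263]
orientation: [3.073, -0.651, -0.001]
contact_force: [0.0, 0.5, 0.4]
grip_width: 0.0002
gripper_force: 0.0
```

>>> play_rows(
  targets="1 0 0 -0.02 0;1 0 0 -0.05 0;1 0 0 -0.09 0;1 0 0 -0.12 0;1 0 0.03 -0.13 0;1 0 0.07 -0.13 0;1 0 0.11 -0.13 0;1 0 0.15 -0.13 0",
)

```text
clock: 18.25
tcp_pos: [0.3887, -0.166, 0.157]
orientation: [3.074, -0.649, 0.002]
contact_force: [1.3, -1.1, -0.2]
grip_width: 0.0
gripper_force: 0.0
```

```bash
python3 look.py 15 | grep -v wrist; python3 - <<'E'
from m import *
ci=r.camera_info("top"); im=r.grab_frame("top"); b,s=blue(im) 
print('top pad',b,s[4],onz(ci,b,.051))
E
```

```text
t 18.25 tcp [ 0.3887 -0.166   0.157 ] yaw -23.8 s,l -0.1533 0.0149 F [ 1.3 -1.1 -0.2] w 4.81746132369536e-05
delta [ 0.0084 -0.0517  0.149 ] spin -1.695
scene pad [332.2 280.8] [[ 0.449  -0.0235  0.051 ]]
scene [[288, 289], [289, 315], [356, 312], [353, 294], [331, 298], [324, 292]] sl [[-0.088, 0.045], [-0.09, -0.04], [0.045, -0.042], [0.047, 0.017], [-0.0, 0.007], [-0.013, 0.029]]
top pad [290.32894737 259.98684211] 152 [[ 0.44620758 -0.02358999  0.051     ]]
```

The pad and wedge are exactly where they were before the press, and the arm is clear of everything. I'm handing in.

```bash
python3 -c "
from bench import r
print(r.hand_in())"
```

```text
the job is handed in; nothing more can be done
None
```

The wedge is jammed snug under the short foot after a push of about 6 N. The blue pad held firm under about 25 N, the wedge and pad stayed put, and I handed the job in at about 18 s with the arm clear; on the first try the fingertips passed over the wedge's block without moving it, so I backed off and pushed again.

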